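# Stow the clay roller in the tool chest

## Robot

A 6-joint arm with a two-finger parallel gripper is mounted at the origin on the work surface. World frame = base frame: x ahead of the robot, y to its left, z up, the work surface at z = 0. Lengths are in m, angles in degrees, forces in N, time in s.
With the tool pointing down it reaches from about 0.35 to 0.875 m from the base axis. Payload 4.2 kg.
Tool frame: the origin (TCP) lies midway between the tips of the shut fingers; the grasp point (between the pads) lies 19 mm behind it; z points along the fingers, y is the line along which they close (so a half turn about z gives the same grasp; the last joint's range is limited). The gripper opens to 87 mm and grips with 3 to 60 N. Pads are 19 mm wide; open, the fingers measure 117 mm over their backs; the gripper's body (75 mm by 190 mm) begins 51 mm behind the grasp point.
Start: joints at [-54.511, 22.042, 0.453, 0, -68.411, -14.817], TCP at [0.221, -0.585, 0.223] pointing down, gripper open.
Joint ranges: [-179.83, 179.83], [-69.29, 118.12], [-61.27, 80.66], [-181.25, 117.63], [-171.15, -9.14], [-177.46, 177.46]. Speed limits (degrees/s): [159.86, 159.86, 180, 180, 180, 180].

## Interface

Orientations are given as a 3x3 rotation matrix whose columns are the frame's x, y, z axes.
In Python, from station import r, cams gives the robot as it stands.
- The arm moves only by the tool play_rows, never from a script. Its argument "commands" is text: rows parted by semicolons, each of 6 numbers parted by spaces: the shift along the world's x, y, z normalised to -1 to 1, where 1 is 30 mm, then the turn, a rotation vector about the world's x, y, z normalised to -1 to 1, where 1 is 0.15 rad. A call has 1 to 20 rows; each row shifts and turns the commanded pose from where the row before left it; what a row does not reach is not made up. A row lasts 1/10 s, in which the tool goes at most 50 mm and 8.59 degrees, less where a joint would pass 70% of its speed; a pose out of reach is approached as far as the arm can. A call with a number of a shift or a turn outside -1 to 1 is refused whole. A call with a gripper value outside its range is refused whole. "grip" is the finger opening in mm, from 0 to 87, set as the call begins (left out, the last holds). The fingers move at their own pace and stop on an object; the grip force is fixed at half the most. Time passes only in rows, so rows that do not move let the fingers close. It gives the time, the measured TCP pose, the force, the opening and the grip force at its end, in the units of the state.
- r.sense(): the state, without advancing time (a new reading comes with each control period).
- cams.capture(name): name is "side" or "top" or "wrist"; returns (picture, depth): 384x512x3 uint8, blue, green, red; 384x512 float32, m along the optical axis (not along the pixel's ray), 0 where there is no reading.
- cams.camera_info(name): a dict with "mtx" (3x3 intrinsics, pixels), "R" (3x3) and "t" (3): a world point X has camera coordinates R X + t. Camera axes: x right, y down, z forward; pixel columns grow to the right and rows downward; lengths in m; the calibration is good to about 2 mm. The wrist camera is an equidistant fisheye: a pixel r from the principal point sees the ray r / f radians off the axis. A picture is of the moment at which its call begins: read the wrist's pose just before it. camera_info takes no time and is no camera call; for the wrist camera it gives the pose at the moment of the call.
- r.finish_job(): hands the job in; it is judged then, once.
The state is a dict: "time_s": time; "joints": joint angles; "joint_velocities": joint speeds; "effort": joint torques, N m; "tcp_pos": TCP position; "ee_rot": TCP orientation; "wrist_force": force on the tool from outside, world axes, zero at the start; "moment": the same for the moment, N m; "gripper_width": opening from 0.0 (shut) to 1.0 (fully open); "gripper_force": force on a finger pad.
Only numpy, scipy, OpenCV 4.12 (cv2) and the standard library are available. Lean on these libraries where they do the work, as an engineer would, in place of code of your own. Each camera call takes 0.05 s, during which the arm holds its last target. There are 200 camera calls.

## Task

Lift the hinged lid of the wooden tool chest (it has a bar handle), lean it back against its rests so that it stays propped open by itself, and let go. Then lay the clay roller (the round one with a thin handle at each end) down in the chest, without dropping it, so that its two handles rest in the two V cradles. Finally lower the lid gently until it is fully shut, without letting it fall, and leave the other things on the bench where they are.

Things in the scene. Friction and masses are not known exactly. Their poses are not given: they have to be found in the camera images.
- chest: Fixed plywood tool chest, 180 (x) x 240 (y) x 85 mm high without lid, walls and floor 8 mm. Origin: centre of its underside. x points from its front wall to the hinge side (roughly away from the robot, yaw varies up to 15 degrees), y along the hinge line, z up. Two wooden rests behind the hinge stop the open lid. On its floor, at x = +60 mm, lies a loose wooden rib 36 x 100 x 10 mm; it can stay.
- chest_seat (a point): Where the roller's centre lies with both handles in the V cradles: chest frame x -22, y 0, z 52 mm; axes as the chest's. The cradles stand at y = +70 and -70 mm, 12 mm thick (128 mm free between), 45 degree faces, mouth 42 mm, tops 64 mm above the bench. 60 mm free from here to the front wall, 104 mm to the back wall; lying roller to closed lid 11 mm.
- chest_lid (a joint): Lid angle in rad: 0 shut, grows as the front edge rises, 1.72 at the stop, leaning back past the vertical on its rests, where it stays by its own weight. Let go short of the vertical it falls shut; the hinge has little friction. Plywood plate 180 x 240 x 8 mm, about 0.32 kg, hinged along the chest's far top edge.
- lid_bar (a point): Middle of the lid's handle: dark steel round bar, 12 mm thick, 110 mm long, parallel to the hinge line, its centre 40 mm above the lid's upper face (34 mm free between), 22 mm from the lid's front edge. With the lid shut it lies 158 mm from the hinge line towards the chest's front and 48 mm above it. Axes turn with the lid; y along the bar.
- lid_hinge (a point): Point on the hinge line, midway along it, 85.5 mm above the bench, x = +90 mm in the chest's frame, in the plane of the lid's lower face. Axes turn with the lid.
- roller: Loose wooden clay roller, 190 mm long: barrel 44 mm thick, 110 mm long, with a handle 18 mm thick, 40 mm long at each end; about 0.18 kg. Origin: middle of the barrel on its axis (22 mm above the bench at the start). y runs along the roller; x and z may point any way round it; either end may go either way. It can roll. It lies beside the chest in one of two places, the beater in the other.
- beater: Bystander: flat wooden clay beater, 205 x 60 x 18 mm, a paddle with a handle at one end. Its y axis points from the handle to the blade. Origin: on its underside, 105 mm from the handle's end.
- glaze_a: Bystander: white plastic bottle, 72 mm wide, 160 mm high. Origin: centre of its underside.
- glaze_b: Bystander: grey jar, 80 mm wide, 100 mm high. Origin: centre of its underside.
- mug: Bystander: white ceramic mug, 80 mm wide, 90 mm high. Origin: centre of its underside.
- conebox: Bystander: cardboard box 100 x 150 x 60 mm high. Origin: centre of its underside.
There are look-alikes about, which are no part of the job. Several things have the shape of the roller; the one meant has the colours described above.

How it is judged:
By the outcome, as a careful person would: the job done as asked, in the order asked, and still so for the second after the job is handed in, with the robot touching nothing.
It also fails if it takes over 72 s, if anything falls off the work surface, if the arm or the gripper's body presses on something with over 40 N, if the wrist force passes 120 N, or if a joint passes its speed limit or range.

## Working session

There is one attempt and no reset: what is moved stays moved. The work goes in short steps, Python scripts to look and compute and a tool call to move; the robot and the scene stay as the last step left them, time stands still between calls to the robot, and variables do not carry over. Pictures are saved under pics/ and viewed, at most 10 in all, crops included, and the job is handed in when it is done.

Besides the shell and the picture viewer there is one more tool, called after "Call:" as name(argument=value, ...) on one line, values as JSON. play_rows: Moves the arm, as the interface text tells. Scaled input: -1 to 1 covers 30 mm each way for a shift and 0.15 rad each way for a turn. Its arguments: {"type":"object","properties":{"commands":{"type":"string"},"grip":{"type":"number"}},"required":["commands"]}

```bash
ls; mkdir -p pics
cat > h.py <<'E'
import numpy as np, cv2
from station import r, cams
def grab(n):
    info=cams.camera_info(n); im,d=cams.capture(n); return im,d,info
def world(d,info):
    K=np.array(info["mtx"]);R=np.array(info["R"]);t=np.array(info["t"])
    v,u=np.mgrid[:d.shape[0],:d.shape[1]]
    c=np.stack([(u-K[0,2])/K[0,0]*d,(v-K[1,2])/K[1,1]*d,d],-1)
    return (c-t)@R   # R^T (c-t)
E
python3 - <<'E'
from h import *
for n in("top","side"):
    im,d,i=grab(n); cv2.imwrite(f"pics/{n}0.png",im); np.savez(f"{n}0.npz",im=im,d=d,w=world(d,i))
    print(n,np.round(i["mtx"],1).tolist(),np.round(i["R"],3).tolist(),np.round(i["t"],3))
s=r.sense();print(s)
a=cv2.imread("pics/top0.png")
E
```

```text
pics
top [[431.7, 0.0, 247.1], [0.0, 431.7, 192.6], [0.0, 0.0, 1.0]] [[0.027, -0.999, -0.017], [-0.991, -0.025, -0.131], [0.13, 0.021, -0.991]] [0.046 0.565 1.17 ]
side [[371.2, 0.0, 259.8], [0.0, 371.2, 183.9], [0.0, 0.0, 1.0]] [[-0.724, -0.69, 0.001], [-0.438, 0.458, -0.773], [0.533, -0.56, -0.634]] [0.437 0.305 1.024]
{'time_s': 0.1, 'joints': array([-5.45118264e+01,  2.20853029e+01,  3.87937517e-01, -2.42356542e-02,
       -6.84119113e+01, -1.48158043e+01]), 'joint_velocities': array([-0.10829953, -0.05106443,  0.12147765,  0.0970091 ,  0.03887909,
        0.02290761]), 'effort': array([-3.31639903e-04, -3.91689384e+01,  1.87934411e+01,  4.23190355e+00,
        1.34521382e-02, -6.65340372e-05]), 'tcp_pos': array([ 0.22045264, -0.5842539 ,  0.22158514]), 'ee_rot': array([[-9.35669404e-01, -3.52876957e-01, -7.86944965e-04],
       [-3.52877818e-01,  9.35667715e-01,  1.78125165e-03],
       [ 1.07756336e-04,  1.94435809e-03, -9.99998104e-01]]), 'wrist_force': array([-0.36172507,  0.46372058, -0.04293137]), 'moment': array([-0.02416154, -0.00658249, -0.00154102]), 'gripper_force': 0.0, 'gripper_width': 1.0021262092319663}
```

View pics/top0.png

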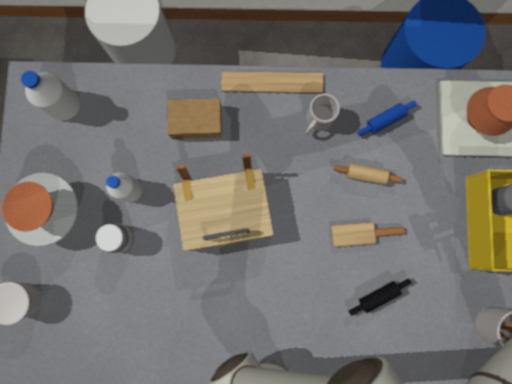

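View pics/side0.png

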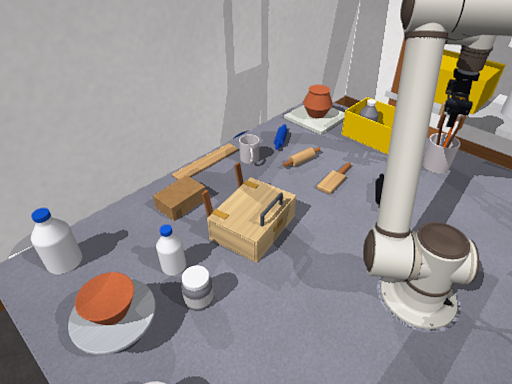

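Top view: the chest is at (224,210) with its bar at (226,235). Things shaped like the roller are the blue one (386,118), the black one (380,297), the wooden one (368,174), and the beater (367,235). The wooden colour picks (368,174). I'll measure these and check that choice in a crop.

Run:
```python
from h import *
z=np.load("top0.npz");im,w=z["im"],z["w"]
v,u=np.mgrid[:384,:512]
def rect(m,n):
    P=w[m][:,:2].astype(np.float32); r_=cv2.minAreaRect(P*1000); print(n,m.sum(),"rect",np.round(cv2.boxPoints(r_)).tolist(),np.round(r_[1]),"c",np.round(r_[0]),"z",np.round(np.percentile(w[m][:,2],[5,50,95]),4))
box=lambda a,b,c,d:(u>a)&(u<b)&(v>c)&(v<d)
Z=w[...,2]
rect(box(165,280,150,260)&(Z>.08)&(Z<.105),"lid")
rect(box(195,260,220,250)&(Z>.118)&(Z<.16),"bar")
for n,b in dict(roller=(325,412,155,195),beater=(322,415,215,255),mug=(300,345,88,140),jar=(90,135,222,255),bot=(100,142,168,206),cone=(160,228,90,142),blackr=(340,420,270,325)).items():
    rect(box(*b)&(Z>.008),n)
m=box(325,412,155,195)&(Z>.03); rect(m,"barrel")
cv2.imwrite("pics/crop.png",cv2.resize(np.hstack([im[140:270,300:430],im[150:280,160:290]]),None,fx=3,fy=3))
```

```text
lid 5904 rect [[399.0, 224.0], [447.0, -12.0], [645.0, 28.0], [597.0, 264.0]] [202. 241.] c [522. 126.] z [0.0908 0.0945 0.0981]
bar 225 rect [[427.0, 167.0], [451.0, 50.0], [462.0, 52.0], [439.0, 169.0]] [ 12. 119.] c [445. 110.] z [0.1345 0.139  0.1433]
roller 814 rect [[407.0, 36.0], [625.0, -407.0], [742.0, -349.0], [523.0, 93.0]] [130. 494.] c [ 574. -157.] z [0.0251 0.0394 0.0477]
beater 1187 rect [[407.0, 36.0], [413.0, -383.0], [511.0, -382.0], [505.0, 37.0]] [ 98. 419.] c [ 459. -173.] z [0.0139 0.0188 0.0229]
mug 844 rect [[370.0, -102.0], [858.0, -230.0], [894.0, -93.0], [407.0, 36.0]] [142. 504.] c [632. -97.] z [0.0092 0.0549 0.0923]
jar 907 rect [[385.0, 36.0], [464.0, 35.0], [469.0, 493.0], [390.0, 494.0]] [458.  79.] c [427. 265.] z [0.0276 0.0987 0.1037]
bot 806 rect [[407.0, 36.0], [500.0, 11.0], [618.0, 449.0], [524.0, 474.0]] [454.  97.] c [512. 242.] z [0.0255 0.1093 0.1622]
cone 2099 rect [[368.0, 227.0], [407.0, 36.0], [895.0, 135.0], [857.0, 326.0]] [499. 195.] c [632. 181.] z [0.0282 0.0604 0.0646]
blackr 902 rect [[194.0, -384.0], [343.0, -405.0], [407.0, 36.0], [257.0, 57.0]] [446. 151.] c [ 300. -174.] z [0.0248 0.0389 0.0472]
barrel 682 rect [[407.0, 36.0], [613.0, -373.0], [717.0, -321.0], [511.0, 89.0]] [117. 458.] c [ 562. -142.] z [0.0312 0.0411 0.048 ]
```

View pics/crop.png

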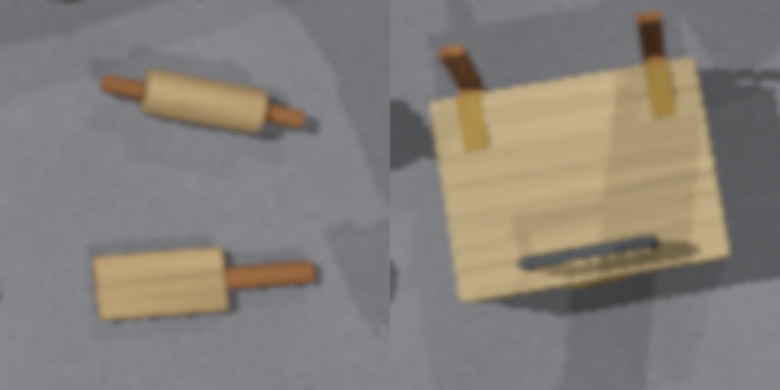

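The crop confirms it: the upper item is a round barrel with two thin brown handles, which is the roller, and the lower one is the flat beater. The chest hinge is on the far side. Next I'll redo the fits without the invalid depth readings.

Run:
```python
from h import *
def pca(P,n):
    c=P.mean(0);_,s,V=np.linalg.svd(P[:,:2]-c[:2],full_matrices=False);a=V[0];a=a*np.sign(a[1]) if abs(a[1])>.3 else a
    t=(P[:,:2]-c[:2])@a;q=(P[:,:2]-c[:2])@np.array([-a[1],a[0]])
    mid=c[:2]+a*(t.max()+t.min())/2+np.array([-a[1],a[0]])*(q.max()+q.min())/2
    print(n,len(P),"mean",np.round(c*1000,1),"mid",np.round(mid*1000,1),"len",round(np.ptp(t)*1000),"wid",round(np.ptp(q)*1000),"ax",np.round(a,3),"yaw(y-axis)",round(np.degrees(np.arctan2(-a[0],a[1])),1))
for cam in("top","side"):
    z=np.load(cam+"0.npz");w=z["w"];ok=(z["d"]>.1);im=z["im"].astype(int);X,Y,Z=w[...,0],w[...,1],w[...,2]
    B=lambda a,b,c,d,lo,hi:w[ok&(X>a)&(X<b)&(Y>c)&(Y<d)&(Z>lo)&(Z<hi)]
    print(cam); pca(B(.38,.50,.02,.20,.118,.16),"bar"); pca(B(.35,.68,-.05,.30,.085,.104),"lid")
    pca(B(.54,.70,-.34,-.12,.008,.06),"roller");pca(B(.54,.70,-.34,-.12,.034,.06),"barrel")
    pca(B(.38,.535,-.37,-.1,.008,.04),"beater")
    pca(B(.38,.55,.27,.45,.07,.12),"jar");pca(B(.45,.7,.24,.45,.1,.18),"bottle");pca(B(.62,.9,-.22,0,.05,.12),"mug");pca(B(.66,.9,.08,.35,.045,.075),"cone")
    pca(B(.58,.72,-.05,.28,.11,.25),"rests")
    pca(B(.2,.45,-.4,-.1,.01,.07),"black")
    P=B(.54,.70,-.34,-.12,.034,.06);print("barrel top z",np.percentile(P[:,2],[50,90,98]));
    P=B(.45,.53,.08,.16,.08,.11);print("lid z",np.median(P[:,2]))
    P=B(.35,.45,-.1,-.03,-.03,.03);print("bench z",np.median(P[:,2]))
```

```text
top
bar 225 mean [444.5 109.6 139. ] mid [444.7 109.8] len 119 wid 12 ax [-0.197  0.98 ] yaw(y-axis) 11.3
lid 5885 mean [513.5 123.6  94.5] mid [521.9 125.6] len 241 wid 202 ax [-0.195  0.981] yaw(y-axis) 11.2
roller 734 mean [ 627.5 -266.5   37.8] mid [ 620.6 -240.9] len 206 wid 128 ax [0.164 0.987] yaw(y-axis) -9.4
barrel 529 mean [ 627.9 -274.6   41.7] mid [ 631.1 -261. ] len 149 wid 40 ax [0.168 0.986] yaw(y-axis) -9.7
beater 1141 mean [ 458.4 -255.6   18.5] mid [ 446.7 -245.5] len 254 wid 113 ax [-0.11   0.994] yaw(y-axis) 6.3
jar 834 mean [447.2 409.6  96.7] mid [471.7 407.7] len 167 wid 71 ax [-0.986  0.169] yaw(y-axis) 80.3
bottle 574 mean [558.1 393.6 125.9] mid [535.7 353.2] len 218 wid 167 ax [-0.941  0.339] yaw(y-axis) 70.2
mug 447 mean [ 791.7 -142.4   76.3] mid [ 781.9 -136.8] len 115 wid 79 ax [-0.853  0.522] yaw(y-axis) 58.5
cone 1885 mean [773.3 215.6  60.6] mid [775.7 216.3] len 150 wid 103 ax [-0.069  0.998] yaw(y-axis) 3.9
rests 174 mean [621.  151.1 142.9] mid [623.  146.1] len 192 wid 17 ax [-0.197  0.98 ] yaw(y-axis) 11.4
black 1243 mean [ 333.4 -285.1   31.9] 
[... 745 characters left out ...]
mid [471.7 415.6] len 163 wid 62 ax [-0.993  0.115] yaw(y-axis) 83.4
bottle 544 mean [559.5 397.3 126.6] mid [543.3 349.1] len 248 wid 145 ax [-0.311  0.95 ] yaw(y-axis) 18.1
mug 336 mean [ 794.1 -134.7   72.3] mid [ 786. -127.] len 119 wid 77 ax [-0.742  0.67 ] yaw(y-axis) 47.9
cone 964 mean [770.1 229.2  58.2] mid [776.  223.4] len 153 wid 106 ax [-0.05   0.999] yaw(y-axis) 2.9
rests 191 mean [620.7 163.  137.1] mid [624.  151.6] len 196 wid 18 ax [-0.198  0.98 ] yaw(y-axis) 11.4
black 332 mean [ 358.3 -266.2   26.4] mid [ 376.9 -259.3] len 208 wid 179 ax [0.862 0.507] yaw(y-axis) -59.5
barrel top z [0.03997042 0.04315498 0.04484198]
lid z 0.09280488377042762
bench z -0.0007532075503385561
```

Call:
play_rows(commands="0.64 0.8 0 0 0 0.36;0.64 0.8 0 0 0 0.36;0.64 0.8 0 0 0 0.36;0.64 0.8 0 0 0 0.36;0.64 0.8 0 0 0 0.36;0.64 0.8 0 0 0 0.36;0.64 0.8 0 0 0 0.36;0.64 0.8 0 0 0 0.36;0.64 0.8 0 0 0 0.36;0.64 0.8 0 0 0 0.36;0.64 0.8 0 0 0 0.36;0.64 0.8 0 0 0 0.36;0 0.97 0 0 0 0.36;0 0.97 0 0 0 0.36;0 0.97 0 0 0 0.36;0 0.97 0 0 0 0.36;0 0.97 0 0 0 0.36;0 0.97 0 0 0 0.36;0 0.97 0 0 0 0.36;0 0.97 0 0 0 0.36", grip=40)

```text
time_s: 2.1
tcp_pos: [0.4506, -0.0628, 0.2223]
ee_rot: [[-0.128, -0.992, -0.001], [-0.992, 0.128, 0.0], [-0.0, 0.001, -1.0]]
wrist_force: [-0.1, 0.1, 0.3]
gripper_width: 0.459
gripper_force: 0.0
```

Call:
play_rows(commands="0 0.97 0 0 0 0.36;0 0.97 0 0 0 0.36;0 0.97 0 0 0 0.36;0 0.97 0 0 0 0.36;0 0.97 0 0 0 0.36;0 0.97 0 0 0 0.36;0 0 0 0 0 0;0 0 0 0 0 0")

```text
time_s: 2.9
tcp_pos: [0.4506, 0.111, 0.2221]
ee_rot: [[0.194, -0.981, -0.001], [-0.981, -0.194, -0.001], [0.0, 0.001, -1.0]]
wrist_force: [0.5, 0.7, 0.3]
gripper_width: 0.458
gripper_force: 0.0
```

Run:
```python
from h import *
s=r.sense();print(s["time_s"],s["tcp_pos"],s["ee_rot"].round(4).tolist(),s["wrist_force"],s["joints"].round(1))
im,d,i=grab("wrist");cv2.imwrite("pics/w1.png",im);print(np.round(i["mtx"],1).tolist(),i["R"].round(3).tolist(),i["t"])
np.savez("w1.npz",im=im,d=d,**{k:np.array(i[k]) for k in("mtx","R","t")})
```

```text
2.9 [0.45062901 0.11096827 0.22213263] [[0.1936, -0.9811, -0.0011], [-0.9811, -0.1936, -0.0005], [0.0003, 0.0012, -1.0]] [0.54811207 0.73262033 0.27511963] [ 34.    6.2 -21.1  -0.  -62.8 -22.8]
[[297.3, 0.0, 259.1], [0.0, 297.3, 191.2], [0.0, 0.0, 1.0]] [[-0.981, -0.193, 0.001], [-0.186, 0.949, 0.256], [-0.05, 0.251, -0.967]] [ 0.46474255 -0.05153696  0.38377148]
```

View pics/w1.png

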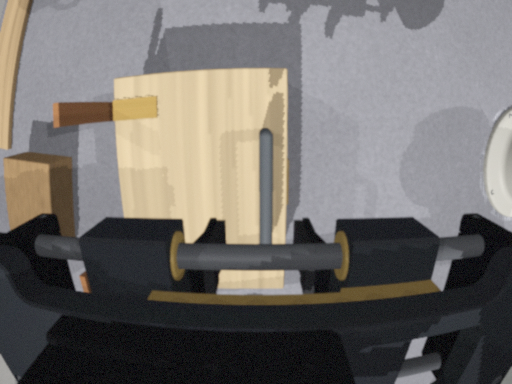

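The wrist view shows the lid from above. The bar is at column about 266, rows 130–245, between the fingers (columns 215 and 308). I'll measure its offset from the TCP.

```bash
cat >> h.py <<'E'
def wworld(d,i):
    K,R,t=[np.array(i[k]) for k in("mtx","R","t")]
    v,u=np.mgrid[:d.shape[0],:d.shape[1]];x=(u-K[0,2])/K[0,0];y=(v-K[1,2])/K[1,1];th=np.hypot(x,y)+1e-9
    k=np.tan(np.minimum(th,1.4))/th;c=np.stack([x*k*d,y*k*d,d],-1);return (c-t)@R
E
python3 - <<'E'
from h import *
z=np.load("w1.npz");w=wworld(z["d"],z);Z=w[...,2];v,u=np.mgrid[:384,:512]
tcp=np.array([.4506,.1110]);cx=np.array([.981,.195])
m=(u>250)&(u<282)&(v>125)&(v<225)&(Z>.115)&(Z<.16);q=(w[m][:,:2]-tcp)@cx
print(m.sum(),"bar offset along chest x",q.min(),q.max(),np.median(q),"z",np.percentile(w[m][:,2],[5,50,95]))
m=(u>100)&(u<300)&(v>60)&(v<210)&(Z>.085)&(Z<.102);P=w[m];q=(P[:,:2]-tcp)@cx
print("lid extents",np.percentile(q,[1,99]),"z",np.median(P[:,2]))
q=((w[m][:,:2]-tcp)@[-.195,.981]);print(np.percentile(q,[1,50,99]))
E
```

```text
1279 bar offset along chest x -0.010776024748857978 0.0013299394930033131 -0.004525613048575775 z [0.13454511 0.13798898 0.13956957]
lid extents [-0.02452943  0.15222639] z 0.09300871986351766
[-0.11525449 -0.05103327  0.02445166]
```

Call:
play_rows(commands="-0.17 -0.03 -0.3 0 0 0;0 0 -0.5 0 0 0;0 0 -0.6 0 0 0;0 0 -0.6 0 0 0;0 0 -0.6 0 0 0;0 0 -0.5 0 0 0;0 0 -0.35 0 0 0;0 0 -0.12 0 0 0;0 0 0 0 0 0")

```text
time_s: 3.85
tcp_pos: [0.4457, 0.1092, 0.1151]
ee_rot: [[0.192, -0.981, -0.001], [-0.981, -0.192, -0.001], [0.0, 0.001, -1.0]]
wrist_force: [0.2, 0.5, -0.1]
gripper_width: 0.456
gripper_force: 0.0
```

Call:
play_rows(commands="0 0 0 0 0 0;0 0 0 0 0 0;0 0 0 0 0 0;0 0 0 0 0 0;0 0 0 0 0 0", grip=0)

```text
time_s: 4.35
tcp_pos: [0.445, 0.1096, 0.1156]
ee_rot: [[0.193, -0.981, -0.002], [-0.981, -0.193, -0.0], [0.0, 0.002, -1.0]]
wrist_force: [-5.1, 1.7, 3.1]
gripper_width: 0.124
gripper_force: 30.0
```

```bash
cat > arc.py <<'E'
import numpy as np,sys
a,b,n=map(float,sys.argv[1:4]);th=np.linspace(a,b,int(n)+1)
x=-158*np.cos(th)+48*np.sin(th);z=158*np.sin(th)+48*np.cos(th)
for i in range(int(n)):
    d=x[i+1]-x[i];print("%.3f %.3f %.3f"%(d*.981/30,d*.195/30,(z[i+1]-z[i])/30),"th %.3f"%th[i+1])
E
python3 arc.py 0 1.72 43
```

```text
0.067 0.013 0.209 th 0.040
0.075 0.015 0.206 th 0.080
0.083 0.017 0.203 th 0.120
0.091 0.018 0.200 th 0.160
0.099 0.020 0.196 th 0.200
0.106 0.021 0.192 th 0.240
0.114 0.023 0.187 th 0.280
0.121 0.024 0.182 th 0.320
0.128 0.025 0.177 th 0.360
0.135 0.027 0.172 th 0.400
0.142 0.028 0.166 th 0.440
0.148 0.029 0.160 th 0.480
0.154 0.031 0.154 th 0.520
0.160 0.032 0.148 th 0.560
0.166 0.033 0.141 th 0.600
0.171 0.034 0.134 th 0.640
0.176 0.035 0.127 th 0.680
0.181 0.036 0.120 th 0.720
0.186 0.037 0.112 th 0.760
0.190 0.038 0.105 th 0.800
0.194 0.039 0.097 th 0.840
0.198 0.039 0.089 th 0.880
0.201 0.040 0.081 th 0.920
0.204 0.041 0.073 th 0.960
0.207 0.041 0.064 th 1.000
0.209 0.042 0.056 th 1.040
0.211 0.042 0.047 th 1.080
0.213 0.042 0.039 th 1.120
0.214 0.043 0.030 th 1.160
0.215 0.043 0.021 th 1.200
0.216 0.043 0.012 th 1.240
0.216 0.043 0.003 th 1.280
0.216 0.043 -0.005 th 1.320
0.216 0.043 -0.014 th 1.360
0.215 0.043 -0.023 th 1.400
0.214 0.042 -0.032 th 1.440
0.212 0.042 -0.040 th 1.480
0.211 0.042 -0.049 th 1.520
0.208 0.041 -0.057 th 1.560
0.206 0.041 -0.066 th 1.600
0.203 0.040 -0.074 th 1.640
0.200 0.040 -0.083 th 1.680
0.197 0.039 -0.091 th 1.720
```

Call:
play_rows(commands="0.07 0.01 0.21 0 0 0;0.07 0.02 0.21 0 0 0;0.08 0.02 0.2 0 0 0;0.09 0.02 0.2 0 0 0;0.1 0.02 0.2 0 0 0;0.11 0.02 0.19 0 0 0;0.11 0.02 0.19 0 0 0;0.12 0.02 0.18 0 0 0;0 0 0 0 0 0")

```text
time_s: 5.25
tcp_pos: [0.4672, 0.1139, 0.1636]
ee_rot: [[0.192, -0.981, -0.003], [-0.981, -0.192, -0.001], [0.0, 0.003, -1.0]]
wrist_force: [-8.9, 1.6, 2.0]
gripper_width: 0.13
gripper_force: 30.0
```

Call:
play_rows(commands="0.12 0.03 0.18 0 0 0;0.13 0.03 0.17 0 0 0;0.14 0.03 0.17 0 0 0;0.15 0.03 0.16 0 0 0;0.15 0.03 0.15 0 0 0;0.16 0.03 0.15 0 0 0;0.17 0.03 0.14 0 0 0;0.17 0.03 0.13 0 0 0;0.18 0.04 0.13 0 0 0;0.18 0.04 0.12 0 0 0;0.19 0.04 0.11 0 0 0;0.19 0.04 0.1 0 0 0;0 0 0 0 0 0")

```text
time_s: 6.55
tcp_pos: [0.5275, 0.1259, 0.2175]
ee_rot: [[0.194, -0.981, 0.003], [-0.981, -0.194, -0.001], [0.001, -0.003, -1.0]]
wrist_force: [-6.5, -0.0, 8.3]
gripper_width: 0.125
gripper_force: 30.0
```

Call:
play_rows(commands="0.19 0.04 0.1 0 0 0;0.2 0.04 0.09 0 0 0;0.2 0.04 0.08 0 0 0;0.2 0.04 0.07 0 0 0;0.21 0.04 0.06 0 0 0;0.21 0.04 0.06 0 0 0;0.21 0.04 0.05 0 0 0;0.21 0.04 0.04 0 0 0;0.21 0.04 0.03 0 0 0;0.22 0.04 0.02 0 0 0;0.22 0.04 0.01 0 0 0;0.22 0.04 0 0 0 0;0 0 0 0 0 0")

```text
time_s: 7.85
tcp_pos: [0.6028, 0.1411, 0.2323]
ee_rot: [[0.193, -0.981, 0.002], [-0.981, -0.193, 0.0], [-0.0, -0.002, -1.0]]
wrist_force: [-1.8, -0.2, 4.1]
gripper_width: 0.125
gripper_force: 30.0
```

Call:
play_rows(commands="0.22 0.04 -0.01 0 0 0;0.22 0.04 -0.01 0 0 0;0.22 0.04 -0.02 0 0 0;0.21 0.04 -0.03 0 0 0;0.21 0.04 -0.04 0 0 0;0.21 0.04 -0.05 0 0 0;0.21 0.04 -0.06 0 0 0;0.21 0.04 -0.07 0 0 0;0.2 0.04 -0.07 0 0 0;0.1 0.02 -0.04 0 0 0;0.05 0.01 -0.02 0 0 0;0 0 0 0 0 0")

```text
time_s: 9.05
tcp_pos: [0.6633, 0.1526, 0.2195]
ee_rot: [[0.193, -0.981, -0.0], [-0.981, -0.193, 0.0], [-0.0, -0.0, -1.0]]
wrist_force: [-0.4, 4.2, -0.1]
gripper_width: 0.126
gripper_force: 30.0
```

Call:
play_rows(commands="0.07 0.01 -0.03 0 0 0;0.07 0.01 -0.03 0 0 0;0.05 0.01 -0.02 0 0 0;0 0 0 0 0 0")

```text
time_s: 9.45
tcp_pos: [0.6687, 0.1536, 0.2172]
ee_rot: [[0.193, -0.981, -0.0], [-0.981, -0.193, 0.001], [-0.001, 0.0, -1.0]]
wrist_force: [-1.9, 5.3, 0.2]
gripper_width: 0.127
gripper_force: 30.0
```

Call:
play_rows(commands="0.03 0 -0.02 0 0 0;0.03 0.01 -0.01 0 0 0;0.03 0 -0.01 0 0 0;0 0 0 0 0 0")

```text
time_s: 9.85
tcp_pos: [0.6697, 0.1537, 0.2166]
ee_rot: [[0.193, -0.981, -0.004], [-0.981, -0.193, -0.0], [-0.0, 0.004, -1.0]]
wrist_force: [-6.4, 5.4, 3.1]
gripper_width: 0.124
gripper_force: 30.0
```

Call:
play_rows(commands="0 0 0 0 0 0;0 0 0 0 0 0;0 0 0 0 0 0;0 0 0 0 0 0", grip=28)

```text
time_s: 10.25
tcp_pos: [0.6719, 0.1528, 0.2163]
ee_rot: [[0.192, -0.981, 0.001], [-0.981, -0.192, -0.001], [0.001, -0.0, -1.0]]
wrist_force: [0.2, 0.3, -0.7]
gripper_width: 0.304
gripper_force: 0.0
```

Call:
play_rows(commands="0 0 0.3 0 0 0;0 0 0.6 0 0 0;0 0 0.8 0 0 0;0 0 0.8 0 0 0;0 0 0.6 0 0 0;0 0 0 0 0 0")

```text
time_s: 10.85
tcp_pos: [0.673, 0.1535, 0.3136]
ee_rot: [[0.193, -0.981, 0.008], [-0.981, -0.193, 0.002], [-0.0, -0.008, -1.0]]
wrist_force: [-0.1, 0.7, -0.1]
gripper_width: 0.323
gripper_force: 0.0
```

Call:
play_rows(commands="0 -0.5 0 0 0 0;0 -0.9 0 0 0 -0.15;-0.1 -0.9 0 0 0 -0.16;-0.1 -0.9 0 0 0 -0.16;-0.1 -0.9 0 0 0 -0.16;-0.1 -0.9 0 0 0 -0.16;-0.1 -0.9 0 0 0 -0.16;-0.1 -0.9 0 0 0 -0.16;-0.1 -0.9 0 0 0 -0.16;-0.1 -0.9 -0.4 0 0 -0.16;-0.1 -0.9 -0.4 0 0 -0.16;-0.1 -0.9 -0.5 0 0 -0.16;-0.1 -0.9 -0.5 0 0 -0.16;-0.1 -0.9 -0.5 0 0 -0.16;-0.1 -0.9 -0.4 0 0 -0.16;-0.1 -0.9 -0.4 0 0 -0.16;-0.1 -0.2 0 0 0 0;0 0 0 0 0 0")

```text
time_s: 12.65
tcp_pos: [0.625, -0.2739, 0.2147]
ee_rot: [[-0.166, -0.986, -0.003], [-0.986, 0.166, 0.001], [-0.0, 0.003, -1.0]]
wrist_force: [0.4, 0.6, 0.8]
gripper_width: 0.321
gripper_force: 0.0
```

Run:
```python
from h import *
s=r.sense();print(s["time_s"],s["tcp_pos"],s["ee_rot"].round(4).tolist(),s["joints"].round(1))
im,d,i=grab("wrist");np.savez("w2.npz",im=im,d=d,**{k:np.array(i[k]) for k in("mtx","R","t")})
t,d2,i2=grab("top");np.savez("top1.npz",im=t,d=d2,w=world(d2,i2))
cv2.imwrite("pics/v2.png",np.hstack([im[:,50:450],cv2.resize(t[140:270,160:290],(384,384))]))
w=wworld(d,i);np.save("w2w.npy",w)
```

```text
12.65 [ 0.62499177 -0.27391262  0.21465528] [[-0.1659, -0.9861, -0.0031], [-0.9861, 0.1659, 0.0006], [-0.0, 0.0032, -1.0]] [-10.1  28.1   9.   -0.  -71.1   0.6]
```

View pics/v2.png

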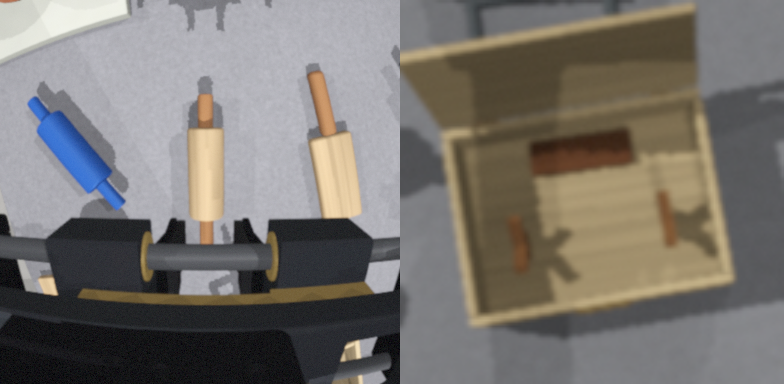

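The lid stays propped open (right half), and the cradles show at crop (517,244) and (667,218). In the wrist half the roller's barrel spans rows 128–220 at column 206, so it lies further along -y than the TCP. I'll fit both.

Run:
```python
from h import *
z=np.load("w2.npz");w=np.load("w2w.npy");Z=w[...,2];v,u=np.mgrid[:384,:512];ok=z["d"]>.05
u0=u-50
m=ok&(u0>185)&(u0<228)&(v>90)&(v<222)&(Z>.006)&(Z<.06)
P=w[m];b=P[P[:,2]>.03]
c=b[:,:2].mean(0);_,_,V=np.linalg.svd(b[:,:2]-c);a=V[0]*np.sign(V[0][1]);n=np.array([a[1],-a[0]])
t=(b[:,:2]-c)@a;q=(b[:,:2]-c)@n
print("barrel c",c,"ax",a,"yaw",np.degrees(np.arctan2(-a[0],a[1])),"t",np.percentile(t,[.5,99.5]),"q",np.percentile(q,[1,99]),"ztop",np.percentile(b[:,2],[50,98]))
t2=(P[:,:2]-c)@a;print("handle far end t",np.percentile(t2,.3))
mid=c+a*np.mean(np.percentile(t,[.5,99.5]))+n*np.mean(np.percentile(q,[1,99]));print("centre",mid)
w=np.load("top1.npz")["w"];X,Y,Z=w[...,0],w[...,1],w[...,2];d=np.load("top1.npz")["d"];im=np.load("top1.npz")["im"]
o=np.array([.5122,.1233]);ex=np.array([.981,.195]);ey=np.array([-.195,.981])
lx=(w[...,:2]-o)@ex;ly=(w[...,:2]-o)@ey
for s in(1,-1):
    m=(d>.1)&(abs(lx+.022)<.03)&(abs(ly-s*.07)<.02)&(Z>.035)&(Z<.08)
    print(s,m.sum(),"lx",lx[m].min(),lx[m].max(),"ly",ly[m].min(),ly[m].max(),ly[m].mean(),"z",np.percentile(Z[m],[5,50,95]))
# walls top
m=(d>.1)&(abs(Z-.0855)<.008)
for nm,mm in dict(right=m&(abs(lx)<.06)&(abs(ly+.116)<.015),left=m&(abs(lx)<.06)&(abs(ly-.116)<.015)).items(): print(nm,mm.sum(),np.percentile(ly[mm],[2,50,98]))
mm=m&(abs(ly)<.09)&(abs(lx+.086)<.015);print("front",np.percentile(lx[mm],[2,50,98]))
for uu,vv,zz in((199.6,222.6,.055),(250.4,213.8,.055)):
    i=cams.camera_info("top");K,R,T=[np.array(i[k]) for k in("mtx","R","t")]
    ray=R.T@np.linalg.solve(K,[uu,vv,1]);C=-R.T@T;p=C+ray*(zz-C[2])/ray[2];print("crad",p,(p[:2]-o)@ex,(p[:2]-o)@ey)
```

```text
barrel c [ 0.6292959  -0.27845874] ax [0.15530889 0.98786596] yaw -8.934711043367562 t [-0.08385193  0.05850453] q [-0.01923343  0.01971199] ztop [0.04078776 0.04410335]
handle far end t -0.08975889410266301
centre [ 0.62756394 -0.29101582]
1 93 lx -0.049547776956243725 0.003787813004056121 ly 0.06361337245737304 0.07593457656715422 0.06955802254873357 z [0.03895247 0.05296972 0.06097455]
-1 85 lx -0.049236097469799275 0.003383210927710054 ly -0.07586121117013256 -0.06401199667922548 -0.07004883479767843 z [0.04159948 0.05306219 0.06161854]
right 137 [-0.11961916 -0.11564741 -0.11199125]
left 150 [0.11179147 0.11529923 0.11984746]
front [-0.09076179 -0.08695571 -0.08304993]
crad [0.47533999 0.18821818 0.055     ] -0.023500619061395476 0.07087243991623857
crad [0.50304215 0.04992189 0.055     ] -0.02329258235425096 -0.07019814986380916
```

Call:
play_rows(commands="0.17 0 -0.3 0 0 0;0 0 -0.6 0 0 0;0 0 -0.8 0 0 0;0 0 -0.8 0 0 0;0 0 -0.8 0 0 0;0 0 -0.8 0 0 0;0 0 -0.8 0 0 0;0 0 -0.8 0 0 0;0 0 -0.6 0 0 0;0 0 -0.4 0 0 0;0 0 -0.25 0 0 0;0 0 0 0 0 0", grip=80)

```text
time_s: 13.95
tcp_pos: [0.6315, -0.2719, 0.0068]
ee_rot: [[-0.163, -0.987, -0.001], [-0.987, 0.163, 0.0], [-0.0, 0.001, -1.0]]
wrist_force: [-0.0, -0.1, -0.1]
gripper_width: 0.918
gripper_force: 0.0
```

Call:
play_rows(commands="0 0 0 0 0 0;0 0 0 0 0 0;0 0 0 0 0 0;0 0 0 0 0 0;0 0 0 0 0 0;0 0 0 0 0 0", grip=0)

```text
time_s: 14.55
tcp_pos: [0.6316, -0.2725, 0.008]
ee_rot: [[-0.164, -0.986, 0.0], [-0.986, 0.164, 0.0], [-0.0, -0.0, -1.0]]
wrist_force: [-0.3, 1.1, 0.9]
gripper_width: 0.496
gripper_force: 30.0
```

Call:
play_rows(commands="0 0 0.3 0 0 0;0 0 0.6 0 0 0;0 0 0.8 0 0 0;0 0 0.8 0 0 0;0 0 0.8 0 0 0;0 0 0.8 0 0 0;0 0 0.8 0 0 0;0 0 0.5 0 0 0;0 0 0 0 0 0;0 0 0 0 0 0")

```text
time_s: 15.55
tcp_pos: [0.6312, -0.2721, 0.1692]
ee_rot: [[-0.164, -0.986, -0.001], [-0.986, 0.164, 0.001], [-0.001, 0.001, -1.0]]
wrist_force: [-0.7, -0.3, -2.7]
gripper_width: 0.5
gripper_force: 30.0
```

Run:
```python
from h import *
s=r.sense();print(s["time_s"],s["tcp_pos"],s["ee_rot"].round(4).tolist(),s["joints"].round(1),s["wrist_force"],s["moment"],s["gripper_width"]*87)
im,d,i=grab("wrist");t,d2,i2=grab("side")
w=wworld(d,i);np.savez("w3.npz",w=w,d=d,im=im)
cv2.imwrite("pics/v3.png",np.hstack([im[:,50:450],cv2.resize(t[100:230,240:370],(384,384))]))
tcp=s["tcp_pos"];R=s["ee_rot"];p=(w-tcp)@R  # tool coords
m=(d>.05)&(abs(p[...,1])<.03)&(abs(p[...,2]+.019)<.03)&(p[...,0]>.0)&(p[...,0]<.12)
print(m.sum());q=p[m]
for lo in np.arange(0,.12,.01):
    k=q[(q[:,0]>=lo)&(q[:,0]<lo+.01)]
    if len(k)>3: print(round(lo,2),len(k),"y",k[:,1].min().round(4),k[:,1].max().round(4),"z",np.percentile(k[:,2],[2,50]).round(4))
print("end",q[:,0].max())
```

```text
15.55 [ 0.63115415 -0.2721005   0.16924426] [[-0.1642, -0.9864, -0.0006], [-0.9864, 0.1642, 0.001], [-0.0008, 0.0008, -1.0]] [ -9.9  30.2   6.   -0.1 -65.8   0.5] [-0.66564596 -0.26095207 -2.69510333] [ 0.0499349   0.11678441 -0.01393136] 43.511292718111655
12635
0.0 629 y -0.0287 0.0257 z [-0.0489 -0.026 ]
0.01 1987 y -0.03 0.03 z [-0.0358 -0.0312]
0.02 1679 y -0.0227 0.0201 z [-0.036  -0.0331]
0.03 1797 y -0.0229 0.0198 z [-0.036 -0.033]
0.04 1886 y -0.0229 0.0201 z [-0.0359 -0.033 ]
0.05 1919 y -0.023 0.0197 z [-0.0357 -0.0304]
0.06 752 y -0.0105 0.0069 z [-0.0231 -0.021 ]
0.07 762 y -0.0109 0.0068 z [-0.0231 -0.021 ]
0.08 754 y -0.0109 0.0068 z [-0.0232 -0.021 ]
0.09 470 y -0.0103 0.0068 z [-0.0231 -0.021 ]
end 0.09702447146416598
```

View pics/v3.png

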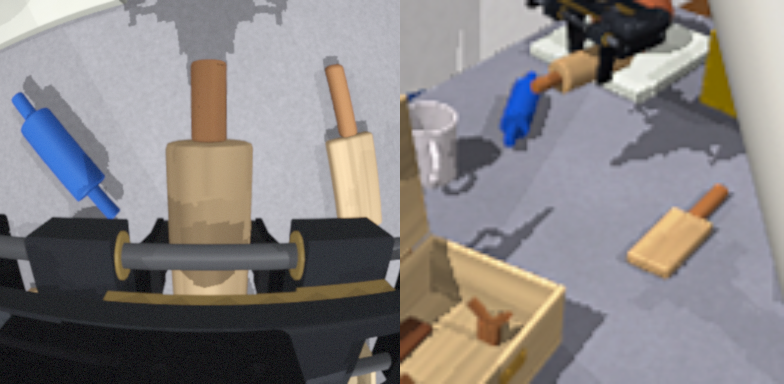

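Left half: the roller is held straight and level, with its far handle end 97 mm from the TCP axis. Right half: an empty cradle in the open chest. Carrying it over.

Call:
play_rows(commands="-0.3 0.3 0 0 0 0.1;-0.59 0.6 0 0 0 0.15;-0.59 0.6 0 0 0 0.15;-0.59 0.6 0 0 0 0.15;-0.59 0.6 0 0 0 0.15;-0.59 0.6 0 0 0 0.15;-0.59 0.6 0 0 0 0.15;-0.59 0.6 0 0 0 0.15;-0.27 0.8 0 0 0 0.15;0 0.9 0 0 0 0.15;0 0.9 0 0 0 0.15;0 0.9 0 0 0 0.15;0 0.9 0 0 0 0.15;0 0.9 0 0 0 0.15;0 0.9 0 0 0 0.15;0 0.9 0 0 0 0.15;0 0.9 0 0 0 0.06;0 0.6 0 0 0 0;0 0.3 0 0 0 0;0 0 0 0 0 0")

```text
time_s: 17.65
tcp_pos: [0.4903, 0.1301, 0.169]
ee_rot: [[0.197, -0.98, -0.001], [-0.98, -0.197, -0.001], [0.001, 0.001, -1.0]]
wrist_force: [0.7, 0.6, -2.3]
gripper_width: 0.5
gripper_force: 30.0
```

Call:
play_rows(commands="0 -0.3 0 0 0 0;0 0 -0.4 0 0 0;0 0 -0.6 0 0 0;0 0 -0.6 0 0 0;0 0 -0.6 0 0 0;0 0 -0.6 0 0 0;0 0 -0.5 0 0 0;0 0 -0.4 0 0 0;0 0 -0.3 0 0 0;0 0 0 0 0 0;0 0 0 0 0 0")

```text
time_s: 18.75
tcp_pos: [0.4908, 0.1202, 0.0497]
ee_rot: [[0.195, -0.981, 0.0], [-0.981, -0.195, -0.0], [0.0, -0.0, -1.0]]
wrist_force: [0.9, -0.6, -2.1]
gripper_width: 0.499
gripper_force: 30.0
```

Run:
```python
from h import *
s=r.sense();print(s["time_s"],s["tcp_pos"],s["wrist_force"])
im,d,i=grab("wrist");t,d2,i2=grab("side")
w=wworld(d,i)
cv2.imwrite("pics/v4.png",np.hstack([im[:,50:450],cv2.resize(t[150:280,190:320],(384,384))]))
o=np.array([.5122,.1233]);lx=(w[...,:2]-o)@[.981,.195];ly=(w[...,:2]-o)@[-.195,.981];Z=w[...,2]
m=(d>.05)&(ly<-.056)&(ly>-.105)&(abs(lx+.022)<.04)&(Z>.045)&(Z<.13)
for lo in np.arange(-.105,-.05,.005):
    k=m&(ly>=lo)&(ly<lo+.005)
    if k.sum()>5: print(round(lo,3),k.sum(),"lx",lx[k].min().round(4),lx[k].max().round(4),"z",np.percentile(Z[k],[5,98]).round(4))
```

```text
18.75 [0.49080615 0.12016241 0.04974786] [ 0.88599877 -0.58945982 -2.05423357]
-0.1 61 lx -0.028 -0.0114 z [0.0668 0.0727]
-0.095 363 lx -0.0285 -0.0115 z [0.0668 0.0732]
-0.09 372 lx -0.0285 -0.0114 z [0.0662 0.0729]
-0.085 385 lx -0.0285 -0.0108 z [0.0664 0.073 ]
-0.08 379 lx -0.0285 -0.0108 z [0.066  0.0729]
-0.075 773 lx -0.0483 0.0057 z [0.0502 0.0726]
-0.07 991 lx -0.0477 0.0057 z [0.0498 0.0726]
-0.065 886 lx -0.048 0.0057 z [0.0504 0.0728]
-0.06 623 lx -0.0399 -0.0005 z [0.0577 0.0823]
```

View pics/v4.png

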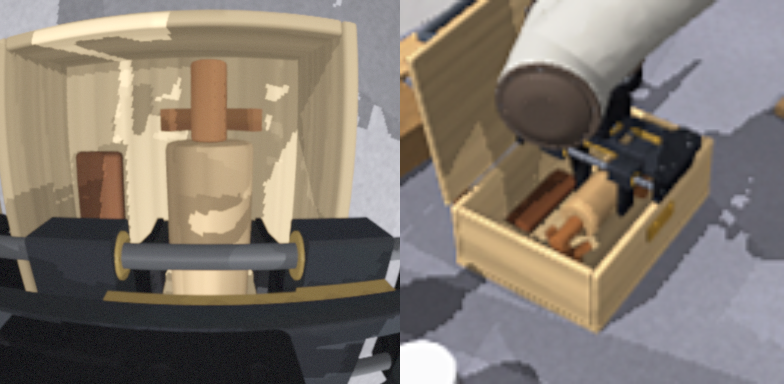

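The handle sits centred over its cradle V (wrist column 208 against 211, 1 mm off), and the barrel is inside the cradle. Lowering the last 12 mm.

Call:
play_rows(commands="-0.04 -0.01 -0.1 0 0 0;0 0 -0.1 0 0 0;0 0 -0.1 0 0 0;0 0 -0.03 0 0 0;0 0 0 0 0 0")

```text
time_s: 19.35
tcp_pos: [0.4893, 0.1202, 0.0396]
ee_rot: [[0.196, -0.981, -0.0], [-0.981, -0.196, -0.0], [0.0, 0.0, -1.0]]
wrist_force: [-0.8, -0.6, -2.0]
gripper_width: 0.499
gripper_force: 30.0
```

Call:
play_rows(commands="0 0 -0.03 0 0 0;0 0 -0.03 0 0 0;0 0 0 0 0 0;0 0 0 0 0 0")

```text
time_s: 19.75
tcp_pos: [0.4896, 0.1204, 0.0381]
ee_rot: [[0.196, -0.981, 0.0], [-0.981, -0.196, 0.0], [-0.0, -0.0, -1.0]]
wrist_force: [-0.1, 0.2, -2.0]
gripper_width: 0.494
gripper_force: 30.0
```

Call:
play_rows(commands="0 0 -0.02 0 0 0;0 0 0 0 0 0;0 0 0 0 0 0")

```text
time_s: 20.05
tcp_pos: [0.4898, 0.1204, 0.0379]
ee_rot: [[0.196, -0.981, 0.001], [-0.981, -0.196, 0.0], [-0.0, -0.001, -1.0]]
wrist_force: [-0.8, -0.3, 2.6]
gripper_width: 0.498
gripper_force: 30.0
```

Call:
play_rows(commands="0 0 -0.02 0 0 0;0 0 0 0 0 0;0 0 0 0 0 0")

```text
time_s: 20.35
tcp_pos: [0.4899, 0.1204, 0.0378]
ee_rot: [[0.196, -0.981, 0.001], [-0.981, -0.196, 0.0], [-0.0, -0.001, -1.0]]
wrist_force: [-1.4, 0.1, 7.3]
gripper_width: 0.496
gripper_force: 30.0
```

Contact in both cradles. Releasing and rising.

Call:
play_rows(commands="0 0 0 0 0 0;0 0 0 0 0 0;0 0 0 0 0 0;0 0 0 0 0 0", grip=64)

```text
time_s: 20.75
tcp_pos: [0.4893, 0.1202, 0.0366]
ee_rot: [[0.196, -0.981, -0.0], [-0.981, -0.196, -0.0], [0.0, 0.0, -1.0]]
wrist_force: [0.3, -0.0, -0.6]
gripper_width: 0.711
gripper_force: 0.0
```

Call:
play_rows(commands="0 0 0.2 0 0 0;0 0 0.4 0 0 0;0 0 0.7 0 0 0;0 0 0.9 0 0 0;0 0 0.9 0 0 0;0 0 0.9 0 0 0;0 0 0.9 0 0 0;0 0 0.9 0 0 0;0 0 0.9 0 0 0;0 0 0.9 0 0 0;0 0 0.9 0 0 0;0 0 0.9 0 0 0;0 0 0 0 0 0")

```text
time_s: 22.05
tcp_pos: [0.4911, 0.1207, 0.3235]
ee_rot: [[0.196, -0.981, 0.008], [-0.981, -0.196, 0.003], [-0.002, -0.009, -1.0]]
wrist_force: [-0.7, -0.3, 0.3]
gripper_width: 0.734
gripper_force: 0.0
```

Run:
```python
from h import *
s=r.sense();print(s["time_s"],s["tcp_pos"],s["wrist_force"])
im,d,i=grab("wrist");t,d2,i2=grab("top")
w=wworld(d,i)
cv2.imwrite("pics/v5.png",np.hstack([im[:,50:450],cv2.resize(t[140:270,160:290],(384,384))]))
o=np.array([.5122,.1233]);ww=world(d2,i2)
for nm,w,d in(("wrist",w,d),("top",ww,d2)):
    lx=(w[...,:2]-o)@[.981,.195];ly=(w[...,:2]-o)@[-.195,.981];Z=w[...,2]
    m=(d>.05)&(abs(ly)<.1)&(abs(lx+.022)<.03)&(Z>.06)&(Z<.085);print(nm,m.sum(),np.percentile(lx[m],[2,50,98]),np.percentile(ly[m],[1,99]),"z",np.percentile(Z[m],[50,98]))
    m=(d>.05)&(abs(ly)<.1)&(lx>.13)&(lx<.19)&(Z>.2)&(Z<.28);print("bar?",m.sum(),np.percentile(lx[m],[2,50,98]) if m.any() else "")
```

```text
22.05 [0.49109735 0.12070935 0.32351106] [-0.73175058 -0.30019904  0.28453995]
wrist 2193 [-0.04040266 -0.02158105 -0.00279983] [-0.08309563  0.0783807 ] z [0.07038558 0.07410804]
bar? 1026 [0.13928117 0.15753156 0.1652279 ]
top 316 [-0.0428937  -0.02514405 -0.00257244] [-0.09563643  0.08071586] z [0.07060473 0.07769295]
bar? 346 [0.13225158 0.15668046 0.16517852]
```

View pics/v5.png

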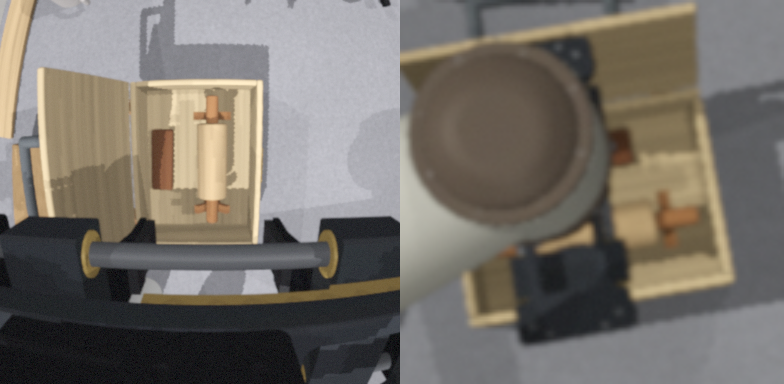

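The roller lies in both cradles (wrist view, column 211, rows 97–220), its top at 74 mm as expected, and the lid is still propped. Returning to the bar.

Call:
play_rows(commands="0.4 0.07 0 0 0 0;0.8 0.14 0 0 0 0;0.8 0.14 0 0 0 0;0.8 0.14 0 0 0 0;0.8 0.14 0 0 0 0;0.8 0.14 0 0 0 0;0.8 0.14 0 0 0 0;0.6 0.1 0 0 0 0;0.23 0.06 0 0 0 0;0 0 0 0 0 0;0 0 0 0 0 0", grip=28)

```text
time_s: 23.25
tcp_pos: [0.67, 0.1522, 0.3181]
ee_rot: [[0.196, -0.981, -0.001], [-0.981, -0.196, -0.001], [0.0, 0.002, -1.0]]
wrist_force: [0.2, -0.5, -0.4]
gripper_width: 0.325
gripper_force: 0.0
```

Run:
```python
from h import *
s=r.sense();print(s["time_s"],s["tcp_pos"],s["ee_rot"].round(3).tolist(),s["gripper_width"]*87)
im,d,i=grab("wrist");w=wworld(d,i);p=(w-s["tcp_pos"])@s["ee_rot"]
v,u=np.mgrid[:384,:512]
m=(d>.05)&(abs(p[...,1])<.025)&(p[...,0]>.012)&(p[...,0]<.06)&(p[...,2]>.06)&(p[...,2]<.11)
print(m.sum(),np.percentile(p[m],[2,50,98],axis=0).round(4).tolist())
m=(d>.05)&(p[...,1]>.025)&(p[...,1]<.07)&(p[...,0]>.012)&(p[...,0]<.1)&(p[...,2]>.03)&(p[...,2]<.11)
print(m.sum(),np.percentile(p[m],[2,50,98],axis=0).round(4).tolist())
```

```text
23.25 [0.66996573 0.15221646 0.31813   ] [[0.196, -0.981, -0.001], [-0.981, -0.196, -0.001], [0.0, 0.002, -1.0]] 28.28897182720177
1101 [[0.0132, -0.0065, 0.0744], [0.044, 0.0018, 0.0784], [0.0546, 0.024, 0.0824]]
1556 [[0.0141, 0.0269, 0.0545], [0.0528, 0.038, 0.0563], [0.098, 0.0428, 0.0905]]
```

Call:
play_rows(commands="0 0 -0.3 0 0 0;0 0 -0.5 0 0 0;0 0 -0.6 0 0 0;0 0 -0.6 0 0 0;0 0 -0.5 0 0 0;0 0 -0.4 0 0 0;0 0 -0.3 0 0 0;0 0 -0.17 0 0 0;0 0 0 0 0 0")

```text
time_s: 24.2
tcp_pos: [0.6701, 0.1523, 0.2172]
ee_rot: [[0.196, -0.981, -0.001], [-0.981, -0.196, -0.0], [0.0, 0.001, -1.0]]
wrist_force: [-0.1, -0.0, 0.4]
gripper_width: 0.321
gripper_force: 0.0
```

Call:
play_rows(commands="0 0 0 0 0 0;0 0 0 0 0 0;0 0 0 0 0 0;0 0 0 0 0 0", grip=0)

```text
time_s: 24.6
tcp_pos: [0.67, 0.1523, 0.2184]
ee_rot: [[0.196, -0.981, -0.0], [-0.981, -0.196, -0.0], [0.0, 0.0, -1.0]]
wrist_force: [-1.3, 0.1, 3.1]
gripper_width: 0.126
gripper_force: 30.0
```

```bash
python3 arc.py 1.72 0 43
```

```text
-0.197 -0.039 0.091 th 1.680
-0.200 -0.040 0.083 th 1.640
-0.203 -0.040 0.074 th 1.600
-0.206 -0.041 0.066 th 1.560
-0.208 -0.041 0.057 th 1.520
-0.211 -0.042 0.049 th 1.480
-0.212 -0.042 0.040 th 1.440
-0.214 -0.042 0.032 th 1.400
-0.215 -0.043 0.023 th 1.360
-0.216 -0.043 0.014 th 1.320
-0.216 -0.043 0.005 th 1.280
-0.216 -0.043 -0.003 th 1.240
-0.216 -0.043 -0.012 th 1.200
-0.215 -0.043 -0.021 th 1.160
-0.214 -0.043 -0.030 th 1.120
-0.213 -0.042 -0.039 th 1.080
-0.211 -0.042 -0.047 th 1.040
-0.209 -0.042 -0.056 th 1.000
-0.207 -0.041 -0.064 th 0.960
-0.204 -0.041 -0.073 th 0.920
-0.201 -0.040 -0.081 th 0.880
-0.198 -0.039 -0.089 th 0.840
-0.194 -0.039 -0.097 th 0.800
-0.190 -0.038 -0.105 th 0.760
-0.186 -0.037 -0.112 th 0.720
-0.181 -0.036 -0.120 th 0.680
-0.176 -0.035 -0.127 th 0.640
-0.171 -0.034 -0.134 th 0.600
-0.166 -0.033 -0.141 th 0.560
-0.160 -0.032 -0.148 th 0.520
-0.154 -0.031 -0.154 th 0.480
-0.148 -0.029 -0.160 th 0.440
-0.142 -0.028 -0.166 th 0.400
-0.135 -0.027 -0.172 th 0.360
-0.128 -0.025 -0.177 th 0.320
-0.121 -0.024 -0.182 th 0.280
-0.114 -0.023 -0.187 th 0.240
-0.106 -0.021 -0.192 th 0.200
-0.099 -0.020 -0.196 th 0.160
-0.091 -0.018 -0.200 th 0.120
-0.083 -0.017 -0.203 th 0.080
-0.075 -0.015 -0.206 th 0.040
-0.067 -0.013 -0.209 th 0.000
```

Call:
play_rows(commands="-0.1 -0.02 0.05 0 0 0;-0.1 -0.02 0.04 0 0 0;-0.2 -0.04 0.08 0 0 0;-0.2 -0.04 0.07 0 0 0;-0.21 -0.04 0.07 0 0 0;-0.21 -0.04 0.06 0 0 0;-0.21 -0.04 0.05 0 0 0;-0.21 -0.04 0.04 0 0 0;-0.21 -0.04 0.03 0 0 0;-0.22 -0.04 0.02 0 0 0;-0.22 -0.04 0.01 0 0 0;-0.22 -0.04 0.01 0 0 0;0 0 0 0 0 0")

```text
time_s: 25.9
tcp_pos: [0.5996, 0.1383, 0.2338]
ee_rot: [[0.196, -0.981, -0.002], [-0.981, -0.196, -0.001], [0.001, 0.002, -1.0]]
wrist_force: [1.4, -3.0, 5.0]
gripper_width: 0.126
gripper_force: 30.0
```

Call:
play_rows(commands="-0.22 -0.04 0 0 0 0;-0.22 -0.04 -0.01 0 0 0;-0.21 -0.04 -0.02 0 0 0;-0.21 -0.04 -0.03 0 0 0;-0.21 -0.04 -0.04 0 0 0;-0.21 -0.04 -0.05 0 0 0;-0.21 -0.04 -0.06 0 0 0;-0.21 -0.04 -0.06 0 0 0;-0.2 -0.04 -0.07 0 0 0;-0.2 -0.04 -0.08 0 0 0;-0.2 -0.04 -0.09 0 0 0;-0.19 -0.04 -0.1 0 0 0;0 0 0 0 0 0")

```text
time_s: 27.2
tcp_pos: [0.5244, 0.1241, 0.2139]
ee_rot: [[0.195, -0.981, -0.004], [-0.981, -0.195, -0.001], [0.0, 0.004, -1.0]]
wrist_force: [1.0, -4.7, -1.1]
gripper_width: 0.123
gripper_force: 30.0
```

Call:
play_rows(commands="-0.19 -0.04 -0.1 0 0 0;-0.19 -0.04 -0.11 0 0 0;-0.18 -0.04 -0.12 0 0 0;-0.18 -0.04 -0.13 0 0 0;-0.17 -0.03 -0.13 0 0 0;-0.17 -0.03 -0.14 0 0 0;-0.16 -0.03 -0.15 0 0 0;-0.15 -0.03 -0.15 0 0 0;-0.15 -0.03 -0.16 0 0 0;-0.14 -0.03 -0.17 0 0 0;0 0 0 0 0 0")

```text
time_s: 28.3
tcp_pos: [0.475, 0.1148, 0.1736]
ee_rot: [[0.196, -0.981, -0.001], [-0.981, -0.196, 0.0], [-0.001, 0.001, -1.0]]
wrist_force: [0.3, -0.1, -0.8]
gripper_width: 0.128
gripper_force: 30.0
```

Call:
play_rows(commands="-0.13 -0.03 -0.17 0 0 0;-0.13 -0.03 -0.18 0 0 0;-0.12 -0.02 -0.18 0 0 0;-0.11 -0.02 -0.19 0 0 0;-0.11 -0.02 -0.19 0 0 0;-0.1 -0.02 -0.2 0 0 0;-0.09 -0.02 -0.2 0 0 0;-0.08 -0.02 -0.2 0 0 0;0 0 0 0 0 0")

```text
time_s: 29.2
tcp_pos: [0.4496, 0.1096, 0.1282]
ee_rot: [[0.196, -0.981, -0.0], [-0.981, -0.196, 0.001], [-0.001, 0.0, -1.0]]
wrist_force: [0.3, 5.3, -0.5]
gripper_width: 0.125
gripper_force: 30.0
```

Call:
play_rows(commands="-0.04 -0.01 -0.1 0 0 0;-0.04 -0.01 -0.1 0 0 0;-0.03 -0.01 -0.1 0 0 0;-0.01 0 -0.03 0 0 0;0 0 0 0 0 0")

```text
time_s: 29.7
tcp_pos: [0.4464, 0.1089, 0.119]
ee_rot: [[0.196, -0.981, 0.001], [-0.981, -0.196, 0.001], [-0.001, -0.001, -1.0]]
wrist_force: [-0.7, 6.3, -0.3]
gripper_width: 0.127
gripper_force: 30.0
```

Call:
play_rows(commands="-0.01 0 -0.03 0 0 0;0 0 -0.03 0 0 0;0 0 0 0 0 0;0 0 0 0 0 0")

```text
time_s: 30.1
tcp_pos: [0.4458, 0.1088, 0.1172]
ee_rot: [[0.196, -0.981, -0.0], [-0.981, -0.196, 0.001], [-0.001, -0.0, -1.0]]
wrist_force: [-1.5, 6.8, -1.3]
gripper_width: 0.127
gripper_force: 30.0
```

Call:
play_rows(commands="-0.01 0 -0.03 0 0 0;0 0 -0.03 0 0 0;0 0 0 0 0 0;0 0 0 0 0 0")

```text
time_s: 30.5
tcp_pos: [0.4453, 0.1087, 0.1153]
ee_rot: [[0.195, -0.981, -0.001], [-0.981, -0.195, 0.001], [-0.001, 0.0, -1.0]]
wrist_force: [-1.9, 5.2, -0.8]
gripper_width: 0.127
gripper_force: 30.0
```

Call:
play_rows(commands="0 0 -0.03 0 0 0;0 0 -0.03 0 0 0;0 0 0 0 0 0;0 0 0 0 0 0")

```text
time_s: 30.9
tcp_pos: [0.4453, 0.1087, 0.1149]
ee_rot: [[0.196, -0.981, -0.0], [-0.981, -0.196, 0.0], [-0.0, 0.0, -1.0]]
wrist_force: [-6.7, 5.2, 9.5]
gripper_width: 0.128
gripper_force: 30.0
```

Run:
```python
from h import *
print(r.sense()["wrist_force"])
o=np.array([.5122,.1233])
for n in("top","side"):
    im,d,i=grab(n);w=world(d,i);lx=(w[...,:2]-o)@[.981,.195];ly=(w[...,:2]-o)@[-.195,.981];Z=w[...,2]
    m=(d>.05)&(abs(ly)<.11)&(abs(lx)<.085)&(Z>.08)&(Z<.11)
    A=np.c_[lx[m],np.ones(m.sum())];f=np.linalg.lstsq(A,Z[m],rcond=None)[0]
    for _ in range(3):
        k=abs(A@f-Z[m])<.004;f=np.linalg.lstsq(A[k],Z[m][k],rcond=None)[0]
    z0=np.load(n+"0.npz")["w"];l0=(z0[...,:2]-o)@[.981,.195];y0=(z0[...,:2]-o)@[-.195,.981];m0=(abs(y0)<.11)&(abs(l0)<.085)&(abs(z0[...,2]-.094)<.006)
    g=np.polyfit(l0[m0],z0[...,2][m0],1);print(n,k.sum(),"slope now",-f[0],"z",f[1],"start slope",-g[0],g[1])
```

```text
[-6.73008125  5.15711871  9.53403008]
top 2705 slope now -0.0026296289665533163 z 0.09445409692113296 start slope -0.0028354267191382 0.09448303306613862
side 1886 slope now -0.0014006956458110303 z 0.09291673262814402 start slope -0.0026146424616473093 0.09292536025486907
```

Contact force appeared, and the lid plane matches the starting (shut) one. Releasing and withdrawing.

Call:
play_rows(commands="0 0 0 0 0 0;0 0 0 0 0 0;0 0 0 0 0 0;0 0 0 0 0 0", grip=40)

```text
time_s: 31.4
tcp_pos: [0.4452, 0.1076, 0.1135]
ee_rot: [[0.195, -0.981, -0.001], [-0.981, -0.195, -0.001], [0.001, 0.002, -1.0]]
wrist_force: [-1.3, 0.2, -0.5]
gripper_width: 0.399
gripper_force: 0.0
```

Call:
play_rows(commands="0 0 0.3 0 0 0;0 0 0.6 0 0 0;0 0 0.8 0 0 0;0 0 0.8 0 0 0;0 0 0.8 0 0 0;0 -0.8 0.4 0 0 0;0 -0.9 0 0 0 0;0 -0.9 0 0 0 0;0 -0.9 0 0 0 0;0 -0.9 0 0 0 0;0 -0.9 0 0 0 0;0 0 0 0 0 0;0 0 0 0 0 0")

```text
time_s: 32.7
tcp_pos: [0.4456, -0.0512, 0.2254]
ee_rot: [[0.194, -0.981, 0.0], [-0.981, -0.194, 0.0], [0.0, -0.0, -1.0]]
wrist_force: [0.8, -0.3, 0.2]
gripper_width: 0.459
gripper_force: 0.0
```

Run:
```python
from h import *
im,d,i=grab("top");cv2.imwrite("pics/end.png",im);print(r.sense()["time_s"])
```

```text
32.75
```

View pics/end.png

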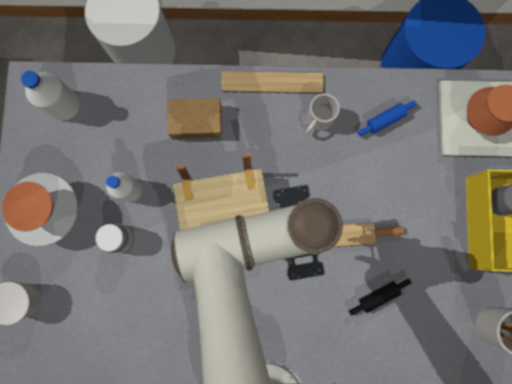

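The picture shows the lid shut at (222,200), no roller on the bench, and every bystander in its place. Handing in.

```bash
python3 -c "
from station import r
print(r.finish_job())"
```

```text
the job is handed in; nothing more can be done
None
```

The job is done and handed in: the roller lies in both V cradles, the lid was lowered gently until fully shut, and the other things stayed where they were, in about 33 s of the 72 s allowed.

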